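# Cap application test: key in the run, snap the over-cap on and hold the load

## Task

Run a cap application test. On the indicator press the blue zero key, then the yellow peak-hold key, then the green start key, each right down by itself, never the red stop key. Then put the orange cap on the spray bottle clamped on the test platform, press it straight down until it snaps over and sits fully home on the bottle's shoulder, and keep pressing: finish with the gripper still holding the cap down with about 15 N, and leave everything else on the bench where it stands.

Things in the scene. Friction and masses are not known exactly. Their poses are not given: they have to be found in the camera images.
- key_blue_top (a point): middle of the top face of the blue zero key, a round spring key 22 mm across on the indicator's sloping panel; its z axis points out of the panel (tilted 15 degrees from vertical, towards the operator), its y axis along the row of keys, to the operator's left
- key_blue (a joint): how far the blue key is pushed in along its own -z: 0 out, 0.006 m fully in (1.5 N to start it, 5 N fully in; springs back)
- key_yellow_top (a point): middle of the top face of the yellow peak hold key, a round spring key 22 mm across on the indicator's sloping panel; its z axis points out of the panel (tilted 15 degrees from vertical, towards the operator), its y axis along the row of keys, to the operator's left
- key_yellow (a joint): how far the yellow key is pushed in along its own -z: 0 out, 0.006 m fully in (1.5 N to start it, 5 N fully in; springs back)
- key_green_top (a point): middle of the top face of the green start key, a round spring key 22 mm across on the indicator's sloping panel; its z axis points out of the panel (tilted 15 degrees from vertical, towards the operator), its y axis along the row of keys, to the operator's left
- key_green (a joint): how far the green key is pushed in along its own -z: 0 out, 0.006 m fully in (1.5 N to start it, 5 N fully in; springs back)
- key_red_top (a point): middle of the top face of the red stop key, a round spring key 22 mm across on the indicator's sloping panel; its z axis points out of the panel (tilted 15 degrees from vertical, towards the operator), its y axis along the row of keys, to the operator's left
- key_red (a joint): how far the red key is pushed in along its own -z: 0 out, 0.006 m fully in (1.5 N to start it, 5 N fully in; springs back)
- indicator: white and blue-grey desk instrument with a yellow-green display, 156 mm deep (its x, away from the operator), 232 mm wide, 34 mm tall in front, 76 mm at the back; origin at the centre of its underside. The four keys stand in one row 47 mm apart along the near edge, from the operator's left green, red, blue, yellow, each 10 mm proud of a black collar 38 mm across
- orange_cap_mid (a point): centre (half-way up) of the orange over-cap, a round plastic cap 47 mm across and 40 mm tall, smooth sides, about 25 g, standing upright on the bench, open end down; its z axis is the cap's axis. The lowest 24 mm are a hollow skirt with a snap rim at its mouth
- bottle_seat (a point): centre of the round shoulder, 43 mm across, of the white spray bottle clamped upright on the platform, 154 mm above the bench; z up the bottle's axis. A cap set on the neck stops on four sprung snap lugs, its lower edge 11 mm above the shoulder; at about 15 N it snaps past, the force drops to about 4 N and its lower edge rests on the shoulder (cap centre 20 mm above this point)
- platform: test platform, a steel case 190 x 180 x 50 mm under a round load table 124 mm across with a chuck that clamps the bottle; origin at the centre of its underside. The bottle's tapered neck ends 21 mm above the shoulder and centres a cap set down up to 4 mm off line; within 40 mm below the shoulder nothing is wider than the bottle
- load_table (a joint): how far the platform's sprung load table, with bottle and chuck on it, has sunk under the load: 0 unloaded, then 1 mm for each 3 N (15 N sinks it about 5 mm), stop at 0.010 m
- grey_cap: grey over-cap of the same size as the orange one (47 mm across, 40 mm tall), not part of this test; origin at the centre of its underside
- weight: brass check weight with a knob, 38 mm across, 60 mm tall, 0.5 kg; origin at the centre of its underside
- spare_bottle_a: spare white spray bottle standing uncapped on the bench, 43 mm across, 88 mm tall; origin at the centre of its underside
- spare_bottle_b: second spare spray bottle, like spare_bottle_a
- mug: white enamel mug with blue rim and handle, 84 mm across, 83 mm tall; origin at the centre of its underside
- caliper: steel and black digital caliper lying flat, 230 mm long along its own x, up to 75 mm wide, 12 mm thick; origin at the middle of its beam's underside
Mind the look-alikes: they are no part of the job. There is more than one size of the part that bears orange_cap_mid; the job needs the smallest.

How it is judged:
By the outcome, as a careful person would: the job done as asked, in the order asked, and still so for the second after the job is handed in, while the arm keeps its last pose, push and grip.
It also fails if it takes over 61 s, if anything falls off the work surface, if the arm or the gripper's body presses on something with over 40 N, if the wrist force passes 120 N, or if a joint passes its speed limit or range.

## Robot

A 7-joint arm with a two-finger parallel gripper is mounted at the origin on the work surface. World frame = base frame: x ahead of the robot, y to its left, z up, the work surface at z = 0. Lengths are in m, angles in rad, forces in N, time in s.
With the tool pointing down it reaches from about 0.425 to 0.875 m from the base axis. Payload 4.7 kg.
Tool frame: the origin (TCP) lies at the very end of the fingers, on their centre line; the grasp point (between the pads) lies 19 mm behind it; z points along the fingers, y is the line along which they close (so a half turn about z gives the same grasp; the last joint's range is limited). The gripper opens to 87 mm and grips with 3 to 60 N. Pads are 19 mm wide; open, the fingers measure 117 mm over their backs; the gripper's body (75 mm by 190 mm) begins 51 mm behind the grasp point.
Start: joints at [1.361, 0.321, -0.07, 1.45, 0.023, 1.371, -0.057], TCP at [0.144, -0.634, 0.223] pointing down, gripper open.
Joint ranges: [-2.86, 2.86], [-0.3, 2.09], [-1.38, 1.24], [0.06, 2.45], [-1.56, 4.7], [0.09, 2.05], [-2.69, 2.69]. Speed limits (rad/s): [2.57, 2.57, 3.14, 3.14, 3.14, 3.14, 3.14].

## Interface

Orientations are given as a rotation vector (axis times angle).
In Python, from bench import ctrl, imaging, ticket gives the robot as it stands.
- The arm moves only by the tool jog_arm, never from a script. Its argument "rows" is text: rows parted by semicolons, each of 7 numbers parted by spaces: the shift along the tool's x, y, z in cm, then the turn, a rotation vector about the tool's x, y, z in rad, then the closure, from -1 (fully open) to 1 (shut), so that 0 is half open. A call has 1 to 5 rows; each row shifts and turns the commanded pose from where the row before left it, along the tool's axes as they then stand; what a row does not reach is not made up. A row lasts 1/8 s, in which the tool goes at most 62.5 mm and 10.7 degrees, less where a joint would pass 70% of its speed; a pose out of reach is approached as far as the arm can. A call with a gripper value outside its range is refused whole. The fingers move at their own pace and stop on an object; "force" is the grip in N (left out, the last holds). Time passes only in rows, so rows that do not move let the fingers close. It gives the time, the measured TCP pose, the force, the opening and the grip force at its end, in the units of the state.
- ctrl.get_state(): the state, without advancing time (a new reading comes with each control period).
- imaging.get_image(name): name is "side" or "top"; returns a dict with "img" (400x640x3 uint8, blue, green, red), "vertical_fov" (degrees; the focal length in pixels is half the picture's height over the tangent of half this angle, whatever the lens; pixels are square), "cx", "cy" (the principal point, pixels), "k1" (the pictures are not rectified: a ray, as slopes to the right and down, at radius r is drawn at 1 + k1 r^2 times it, then the intrinsics apply), "origin" and "orientation" of the camera in the world. Camera axes: x right, y down, z forward; pixel columns grow to the right and rows downward; lengths in m; the calibration is good to about 2 mm. A picture is of the moment at which its call begins. There is no depth.
- ticket.close_job(): hands the job in; it is judged then, once.
The state is a dict: "time": time; "joint_positions": joint angles; "qd": joint speeds; "joint_torque": joint torques, N m; "position": TCP position; "tool_rot": TCP orientation; "ft_force": force on the tool from outside, world axes, zero at the start; "torque": the same for the moment, N m; "grip_width": opening from 0.0 (shut) to 1.0 (fully open); "grip_force": force on a finger pad.
Only numpy, scipy, OpenCV 4.12 (cv2) and the standard library are available. Lean on these libraries where they do the work, as an engineer would, in place of code of your own. Each camera call takes 0.05 s, during which the arm holds its last target. There are 200 camera calls.

## Working session

There is one attempt and no reset: what is moved stays moved. The work goes in short steps, Python scripts to look and compute and a tool call to move; the robot and the scene stay as the last step left them, time stands still between calls to the robot, and variables do not carry over. Pictures are saved under pics/ and viewed, at most 10 in all, crops included, and the job is handed in when it is done.

Besides the shell and the picture viewer there is one more tool, called after "Emit:" as name(argument=value, ...) on one line, values as JSON. jog_arm: Moves the arm, as the interface text tells. Its arguments: {"type":"object","properties":{"rows":{"type":"string"},"force":{"type":"number"}},"required":["rows"]}

```bash
mkdir -p pics; ls; python3 - <<'E'
from bench import ctrl, imaging
import cv2,numpy as np
s=ctrl.get_state();print(s)
for n in("side","top"):
    d=imaging.get_image(n);cv2.imwrite(f"pics/{n}0.png",d["img"]);np.save(f"pics/{n}0.npy",d,allow_pickle=True)
    print({k:v for k,v in d.items() if k!="img"})
E
```

```text
pics
{'time': 0.0, 'joint_positions': array([ 1.36109712,  0.32184618, -0.07008329,  1.45165801,  0.02260706,
        1.37081006, -0.05688967]), 'qd': array([ 0.00103588,  0.00122139, -0.00039986, -0.00263693, -0.00045975,
       -0.00107657,  0.00063664]), 'joint_torque': array([ 2.37352006e-04, -4.91281700e+01, -4.03750604e-01, -3.12528634e+01,
       -6.39661867e-02,  4.37075493e-02,  1.71121778e-04]), 'position': array([ 0.14408335, -0.63326338,  0.22145499]), 'tool_rot': array([-3.12004136e+00, -3.50660025e-01,  5.03073845e-04]), 'ft_force': array([-0.20290605, -0.0677383 ,  0.55257551]), 'torque': array([ 0.01438677, -0.02054406, -0.00112638]), 'grip_force': 0.0, 'grip_width': 1.0009554023520049}
{'vertical_fov': 48.9696753048044, 'cx': 316.63372305298793, 'cy': 200.29510504947424, 'k1': -0.0548124333833918, 'origin': array([0.20369456, 1.03102326, 0.9392411 ]), 'orientation': array([-0.39023403,  2.65255487, -1.31581205])}
{'vertical_fov': 54.17806818872713, 'cx': 316.2981508454239, 'cy': 202.8784947472379, 'k1': -0.013885093056882186, 'origin': array([0.33983667, 0.00501595, 1.54084185]), 'orientation': array([-2.1439095 ,  2.15183945, -0.15281819])}
```

View pics/top0.png

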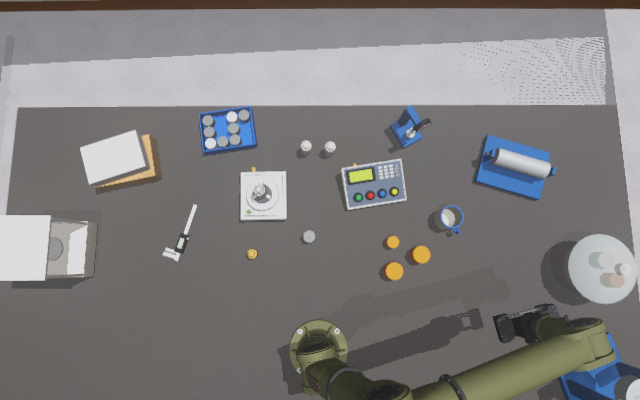

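View pics/side0.png

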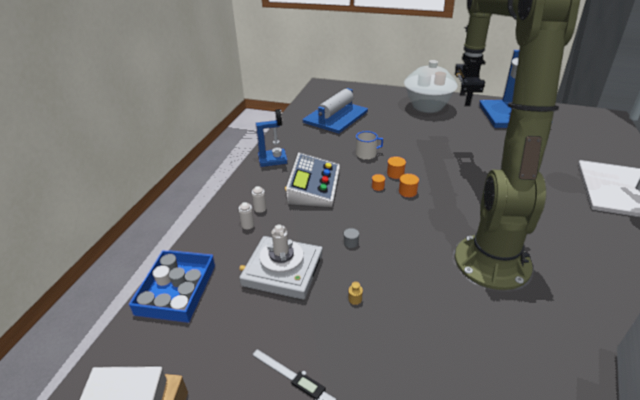

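The top view shows the indicator with keys at about green (359,197), red (370,195), blue (382,193), yellow (394,191). The bottle on the platform is at (262,190).

Things that could be taken for the cap:
- orange at (393,242), the smallest
- orange at (421,254), larger
- orange at (394,271), larger
- the grey cap at (309,237), which is out
- the brass weight at (252,254), which is out

I choose (393,242). Next I measure it and check it in a crop.

```bash
cat > h.py <<'E'
import cv2,numpy as np
from scipy.spatial.transform import Rotation as R
def load(f): return np.load(f,allow_pickle=True).item()
def K(d):
    f=d["img"].shape[0]/2/np.tan(np.radians(d["vertical_fov"])/2)
    return np.array([[f,0,d["cx"]],[0,f,d["cy"]],[0,0,1.]]),np.array([d["k1"],0,0,0.])
def ray(d,p):
    k,c=K(d);q=cv2.undistortPoints(np.array([[p]],float),k,c)[0,0]
    v=R.from_rotvec(d["orientation"]).apply([q[0],q[1],1]);return d["origin"],v/np.linalg.norm(v)
def onz(d,p,z):
    o,v=ray(d,p);return o+v*(z-o[2])/v[2]
def tri(d1,p1,d2,p2):
    A=np.zeros((3,3));b=np.zeros(3);L=[ray(d1,p1),ray(d2,p2)]
    for o,v in L:
        M=np.eye(3)-np.outer(v,v);A+=M;b+=M@o
    x=np.linalg.solve(A,b);return x,[np.linalg.norm(np.cross(x-o,v)) for o,v in L]
def proj(d,X):
    k,c=K(d);r=R.from_rotvec(d["orientation"]).inv();t=-r.apply(d["origin"])
    return cv2.projectPoints(np.array([X],float),r.as_rotvec(),t,k,c)[0][0,0]
def blobs(img,lo,hi,amin=12,box=None):
    h=cv2.cvtColor(img,cv2.COLOR_BGR2HSV);m=cv2.inRange(h,lo,hi)
    if box: z=np.zeros_like(m);a,b,c,e=box;z[b:e,a:c]=m[b:e,a:c];m=z
    n,_,s,c=cv2.connectedComponentsWithStats(m)
    return [(np.round(c[i],1),s[i]) for i in range(1,n) if s[i][4]>=amin]
E
python3 - <<'E'
from h import *
t=load("pics/top0.npy");s=load("pics/side0.npy")
col=dict(green=((45,120,40),(85,255,255)),red=((0,150,60),(6,255,255)),red2=((172,150,60),(180,255,255)),blue=((100,150,60),(125,255,255)),yellow=((20,150,90),(34,255,255)),orange=((7,180,90),(18,255,255)))
for n,d,b in(("top",t,(335,150,450,290)),("side",s,(280,145,425,210))):
    for k,(lo,hi) in col.items():
        for c,st in blobs(d["img"],lo,hi,10,b): print(n,k,c,st)
a=cv2.resize(t["img"][150:290,230:450],None,fx=3.5,fy=3.5,interpolation=3)
cv2.imwrite("pics/crop1.png",a)
b=cv2.resize(s["img"][140:310,220:430],None,fx=3.5,fy=3.5,interpolation=3)
cv2.imwrite("pics/crop2.png",b)
E
```

```text
top green [358.2 197.2] [356 195   5   6  25]
top red [370.3 195.1] [368 193   6   6  25]
top blue [382.3 193.1] [380 191   6   6  25]
top yellow [394.1 191.3] [392 189   5   6  24]
top yellow [392.7 241.6] [388 236  11  12 102]
top yellow [421.3 254. ] [414 246  16  17 217]
top yellow [394.2 270.7] [386 263  17  17 220]
side green [322.8 186.3] [320 183   7   7  37]
side red [324.8 178.7] [322 176   6   6  30]
side blue [282.9 157.7] [280 149   7  15  70]
side blue [326.3 171.6] [323 169   7   6  36]
side yellow [327.5 165.5] [325 164   6   4  20]
side orange [402.4 176.8] [388 158  30  39 638]
side orange [378.  182.1] [373 175  12  15 152]
```

View pics/crop1.png

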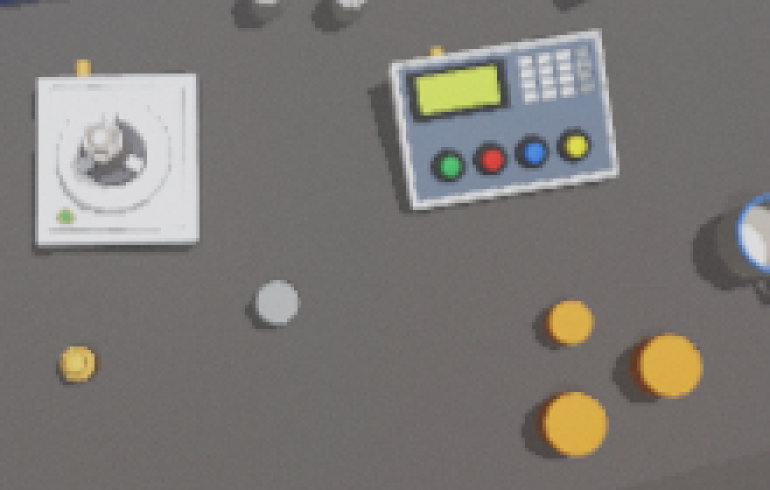

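View pics/crop2.png

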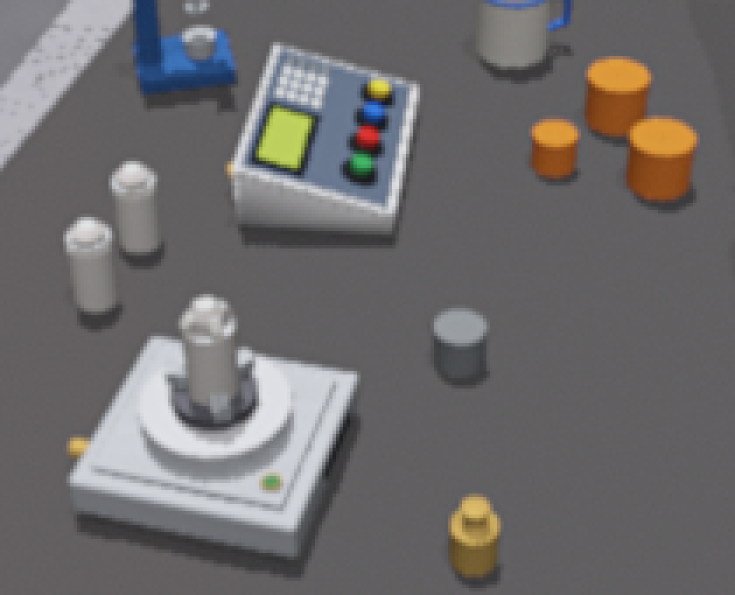

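The crops confirm that the smallest orange disc, at top (393,242) and side (378,182), is clearly smaller than the other two. Both bigger ones are about 1.5 times as wide. Now I compute positions and take a bottle close-up.

```bash
python3 - <<'E'
from h import *
t=load("pics/top0.npy");s=load("pics/side0.npy")
P=dict(green=((358.2,197.2),(322.8,186.3)),red=((370.3,195.1),(324.8,178.7)),blue=((382.3,193.1),(326.3,171.6)),yellow=((394.1,191.3),(327.5,165.5)))
for k,(a,b) in P.items(): print(k,*[np.round(v,4) for v in tri(t,a,s,b)],np.round(onz(t,a,.048),4))
for p,r in(((392.7,241.6),11.3),((421.3,254),16.4),((394.2,270.7),16.8)):
    a=onz(t,p,.04);b=onz(t,(p[0]+r,p[1]),.04);print("cap",np.round(a,4),"diam",round(np.linalg.norm(a-b),4))
# cap side check
print("cap centre reproj side",proj(s,np.r_[onz(t,(392.7,241.6),.04)[:2],.02]))
a=cv2.resize(t["img"][165:215,235:290],None,fx=8,fy=8,interpolation=cv2.INTER_CUBIC)
b=cv2.resize(s["img"][215:275,250:300],None,fx=6.67,fy=6.67,interpolation=cv2.INTER_CUBIC)
b=cv2.resize(b,(333,400));cv2.imwrite("pics/bot.png",np.hstack([a,b]))
E
```

```text
green [ 0.5732 -0.156   0.0616] [0.0006 0.0006] [ 0.5747 -0.1576  0.048 ]
red [ 0.5805 -0.2027  0.0616] [0. 0.] [ 0.5827 -0.2046  0.048 ]
blue [ 0.5884 -0.2491  0.0609] [0.0001 0.0001] [ 0.5904 -0.2513  0.048 ]
yellow [ 0.5966 -0.2952  0.0572] [0.0009 0.0009] [ 0.5973 -0.2973  0.048 ]
cap [ 0.4035 -0.2873  0.04  ] diam 0.0433
cap [ 0.356 -0.395  0.04 ] diam 0.0626
cap [ 0.2937 -0.2897  0.04  ] diam 0.0637
cap centre reproj side [377.94378726 182.84236548]
```

View pics/bot.png

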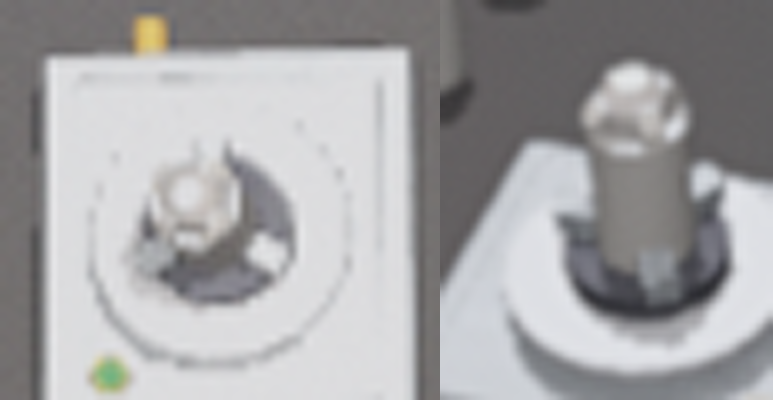

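Bottle crop, in full-picture pixels: top view has the neck tip at about (258.4,188.8) and the shoulder centre at about (259.1,190.6). Side view has the tip at about (278.2,226.2) and the shoulder centre at about (279.4,231.8).

```bash
cat >> h.py <<'E'
XI=np.array([0.986,0.165,0]);XI/=np.linalg.norm(XI);YI=np.array([-XI[1],XI[0],0])
c,s_=np.cos(np.radians(15)),np.sin(np.radians(15))
KZ=-s_*XI+c*np.array([0,0,1]); 
def Rkey(): # tool z=-KZ, tool y=-YI, x = y cross z
    z=-KZ;y=-YI;return R.from_matrix(np.c_[np.cross(y,z),y,z])
def Rdown(yaw): # tool x at yaw, z down
    return R.from_matrix(np.array([[np.cos(yaw),np.sin(yaw),0],[np.sin(yaw),-np.cos(yaw),0],[0,0,-1]]))
KEY=dict(blue=np.array([.5892,-.2500,.057]),yellow=np.array([.5967,-.2957,.057]),green=np.array([.5738,-.1566,.057]))
def go(pos,rot):
    from bench import ctrl
    s=ctrl.get_state();r=R.from_rotvec(s["tool_rot"])
    print("t",round(s["time"],2),"pos",np.round(s["position"],4),"F",np.round(s["ft_force"],1),"w",round(s["grip_width"],3),"yaw",np.round(np.degrees(np.arctan2(*r.as_matrix()[[1,0],0])),1))
    d=np.array(pos)-s["position"]
    print(" shift now cm",np.round(r.inv().apply(d)*100,2)," turn",np.round((r.inv()*rot).as_rotvec(),3)," shift after turn",np.round(rot.inv().apply(d)*100,2))
E
python3 - <<'E'
from h import *
t=load("pics/top0.npy");s=load("pics/side0.npy")
for a,b,z in(((258.4,188.8),(278.2,226.2),.175),((259.1,190.6),(279.4,231.8),.154)):
    print(np.round(onz(t,a,z),4),np.round(onz(s,b,z),4),*[np.round(v,4) for v in tri(t,a,s,b)])
go(KEY["blue"]+.05*KZ,Rkey())
E
```

```text
[0.5862 0.2097 0.175 ] [0.588  0.2076 0.175 ] [0.5865 0.2096 0.1768] [0.0006 0.0006]
[0.5834 0.2102 0.154 ] [0.5869 0.2061 0.154 ] [0.5838 0.21   0.1577] [0.0011 0.0011]
t 0.1 pos [ 0.1441 -0.6333  0.2216] F [-0.4 -0.5 -0.4] w 1.0 yaw 12.8
 shift now cm [ 50.62 -27.55  11.67]  turn [-0.009  0.262  0.057]  shift after turn [ 44.26 -30.46  23.89]
```

Emit:
jog_arm(rows="5 -2.7 0 0 0 0 1;5 -2.7 0 0 0 0 1;5 -2.7 0 0 0 0 1;5 -2.7 0 0 0 0 1;5 -2.7 0 0 0 0 1", force=20)

```text
time: 0.72
position: [0.3591, -0.4451, 0.2223]
tool_rot: [-3.122, -0.351, 0.0]
ft_force: [0.7, -0.2, -0.7]
grip_width: 0.518
grip_force: 0.0
```

Emit:
jog_arm(rows="5 -2.7 0 0 0 0 1;5 -2.7 0 0 0 0 1;5 -2.7 0 0 0 0 1;0 0 0 -0.004 0.13 0.028 1;0 0 0 -0.004 0.13 0.028 1")

```text
time: 1.35
position: [0.4876, -0.333, 0.2221]
tool_rot: [-3.082, -0.263, -0.409]
ft_force: [-0.6, 0.2, 0.1]
grip_width: 0.021
grip_force: 0.0
```

```bash
python3 -c "
from h import *
go(KEY['blue']+.03*KZ,Rkey())"
```

```text
t 1.35 pos [ 0.4876 -0.333   0.2221] F [-0.6  0.2  0.1] w 0.021 yaw 9.7
 shift now cm [ 6.73 -6.47 15.91]  turn [-0.001 -0.002  0.004]  shift after turn [ 6.73 -6.51 15.89]
```

Emit:
jog_arm(rows="3.4 -3.2 3 0 0 0 1;3.3 -3.3 3 0 0 0.004 1;0 0 5 0 0 0 1;0 0 4 0 0 0 1;0 0 0 0 0 0 1")

```text
time: 1.98
position: [0.575, -0.2511, 0.0907]
tool_rot: [-3.08, -0.254, -0.393]
ft_force: [-0.2, 0.9, 0.8]
grip_width: 0.01
grip_force: 0.0
```

```bash
python3 -c "
from h import *
from bench import imaging
go(KEY['blue'],Rkey())
ims=[]
for n,(a,b) in (('top',(382,190)),('side',(325,165))):
    d=imaging.get_image(n);np.save(f'pics/{n}1.npy',d,allow_pickle=True)
    ims.append(cv2.resize(d['img'][b-30:b+30,a-38:a+38],(390,310),interpolation=2))
cv2.imwrite('pics/hover.png',np.hstack(ims))
"
```

```text
t 1.98 pos [ 0.575  -0.2511  0.0907] F [-0.2  0.9  0.8] w 0.01 yaw 9.4
 shift now cm [0.52 0.15 3.61]  turn [-0.006  0.007 -0.002]  shift after turn [0.5  0.13 3.62]
```

View pics/hover.png

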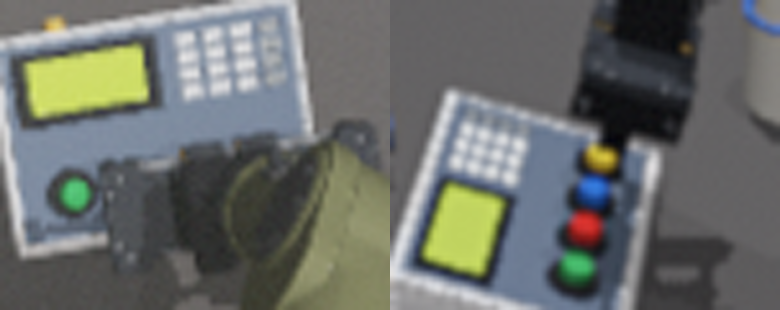

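The view is consistent with hovering above blue: in the side crop the finger tips are above and behind the yellow/blue end of the row. Red and green are clear. Next I approach in small steps.

Emit:
jog_arm(rows="0.5 0.13 1.5 0 0 0 1;0 0 1 0 0 0 1;0 0 0.4 0 0 0 1;0 0 0 0 0 0 1")

```text
time: 2.58
position: [0.5895, -0.2523, 0.0676]
tool_rot: [-3.083, -0.253, -0.402]
ft_force: [-0.3, 1.3, -0.3]
grip_width: 0.008
grip_force: 0.0
```

Emit:
jog_arm(rows="0 0 0.3 0 0 0 1;0 0 0 0 0 0 1;0 0 0 0 0 0 1")

```text
time: 2.95
position: [0.5905, -0.2525, 0.0653]
tool_rot: [-3.084, -0.253, -0.403]
ft_force: [-0.3, 0.0, -0.7]
grip_width: 0.003
grip_force: 0.0
```

Emit:
jog_arm(rows="0 0 0.3 0 0 0 1;0 0 0 0 0 0 1;0 0 0 0 0 0 1")

```text
time: 3.32
position: [0.5915, -0.2525, 0.0626]
tool_rot: [-3.084, -0.253, -0.404]
ft_force: [-0.1, -1.2, 2.0]
grip_width: 0.007
grip_force: 0.9
```

Emit:
jog_arm(rows="0 0 -0.4 0 0 0 1;-0.25 -0.3 0 0 0 0 1;0 0 0.5 0 0 0 1;0 0 0.2 0 0 0 1;0 0 0 0 0 0 1")

```text
time: 3.95
position: [0.589, -0.2492, 0.0585]
tool_rot: [-3.083, -0.253, -0.402]
ft_force: [-1.8, 1.1, 2.8]
grip_width: 0.008
grip_force: 1.9
```

Emit:
jog_arm(rows="0 0 0.2 0 0 0 1;0 0 0 0 0 0 1;0 0 0.2 0 0 0 1;0 0 0 0 0 0 1")

```text
time: 4.45
position: [0.5896, -0.2492, 0.0566]
tool_rot: [-3.084, -0.253, -0.401]
ft_force: [-11.6, 3.4, 18.4]
grip_width: 0.002
grip_force: 10.0
```

Emit:
jog_arm(rows="0 0 -2 0 0 0 1;0 0 0 0 0 0 1;0 4.7 0 0 0 0 1;0 0 0 0 0 0 1;0 0 0.6 0 0 0 1")

```text
time: 5.08
position: [0.5942, -0.2963, 0.0677]
tool_rot: [-3.083, -0.251, -0.403]
ft_force: [0.4, -0.3, -0.0]
grip_width: 0.007
grip_force: 0.0
```

```bash
python3 -c "
from h import *
go([.596,-.2950,.061],Rkey())"
```

```text
t 5.08 pos [ 0.5942 -0.2963  0.0677] F [ 0.4 -0.3 -0. ] w 0.007 yaw 9.3
 shift now cm [ 0.02 -0.1   0.7 ]  turn [-0.     0.002 -0.003]  shift after turn [ 0.02 -0.1   0.7 ]
```

Emit:
jog_arm(rows="0 -0.1 0.6 0 0 0 1;0 0 0.2 0 0 0 1;0 0 0.2 0 0 0 1;0 0 0 0 0 0 1;0 0 0 0 0 0 1")

```text
time: 5.7
position: [0.5968, -0.2945, 0.059]
tool_rot: [-3.083, -0.253, -0.404]
ft_force: [-2.1, 2.3, 3.2]
grip_width: 0.007
grip_force: 1.8
```

Emit:
jog_arm(rows="0 0 0.2 0 0 0 1;0 0 0 0 0 0 1;0 0 0.15 0 0 0 1;0 0 0 0 0 0 1;0 0 0 0 0 0 1")

```text
time: 6.32
position: [0.5976, -0.2948, 0.0569]
tool_rot: [-3.084, -0.253, -0.403]
ft_force: [-6.5, 4.0, 13.2]
grip_width: 0.004
grip_force: 7.3
```

Emit:
jog_arm(rows="0 0 -3 0 0 0 1;0 -4.7 0 0 0 0 1;0 -4.7 0 0 0 0 1;0 -4.6 0 0 0 0 1;0 0 0 0 0 0 1")

```text
time: 6.95
position: [0.5669, -0.1538, 0.084]
tool_rot: [-3.082, -0.262, -0.403]
ft_force: [0.3, -1.0, 0.0]
grip_width: 0.007
grip_force: 0.0
```

```bash
python3 -c "
from h import *
go([.5734,-.156,.061],Rkey())"
```

```text
t 6.95 pos [ 0.5669 -0.1538  0.084 ] F [ 0.3 -1.   0. ] w 0.007 yaw 9.7
 shift now cm [-0.01  0.33  2.38]  turn [-0.001  0.002  0.004]  shift after turn [-0.01  0.32  2.38]
```

Emit:
jog_arm(rows="0 0.2 1 0 0 0.004 1;0 0 0.8 0 0 0 1;0 0 0.4 0 0 0 1;0 0 0.2 0 0 0 1;0 0 0 0 0 0 1")

```text
time: 7.58
position: [0.5734, -0.1595, 0.061]
tool_rot: [-3.084, -0.245, -0.403]
ft_force: [-1.3, -1.3, 1.4]
grip_width: 0.003
grip_force: 1.1
```

Emit:
jog_arm(rows="0 0 0.2 0 0 0 1;0 0 0 0 0 0 1;0 0 0.2 0 0 0 1;0 0 0 0 0 0 1;0 0 0 0 0 0 1")

```text
time: 8.2
position: [0.5747, -0.1592, 0.0575]
tool_rot: [-3.084, -0.246, -0.404]
ft_force: [-1.9, -1.9, 4.1]
grip_width: 0.004
grip_force: 2.2
```

Emit:
jog_arm(rows="0 0 0.2 0 0 0 1;0 0 0 0 0 0 1;0 0 0 0 0 0 1")

```text
time: 8.57
position: [0.575, -0.1591, 0.0566]
tool_rot: [-3.085, -0.246, -0.403]
ft_force: [-8.1, -1.8, 14.6]
grip_width: 0.008
grip_force: 7.9
```

Emit:
jog_arm(rows="0 0 -4 0 0 0 1;0 0 -5 0 0 0 0.5;0 0 0 0 -0.13 0 -1;0 0 0 0 -0.132 0 -1;0 0 0 0 0 0 -1")

```text
time: 9.2
position: [0.5541, -0.1595, 0.1413]
tool_rot: [-3.126, -0.257, 0.002]
ft_force: [-0.3, 0.8, -0.6]
grip_width: 0.372
grip_force: 0.0
```

```bash
python3 -c "
from h import *
go([.4035,-.2873,.06],Rdown(.166))"
```

```text
t 9.2 pos [ 0.5541 -0.1595  0.1413] F [-0.3  0.8 -0.6] w 0.372 yaw 9.4
 shift now cm [-16.94  10.19   8.09]  turn [-0.005  0.001 -0.002]  shift after turn [-16.97  10.11   8.13]
```

Emit:
jog_arm(rows="-4.25 2.5 0 -0.005 0 0 -1;-4.25 2.5 0 0 0 0 -1;-4.25 2.6 0 0 0 0 -1;-4.2 2.5 0 0 0 0 -1;0 0 3 0 0 0 -1")

```text
time: 9.82
position: [0.3983, -0.2932, 0.1139]
tool_rot: [3.124, 0.238, 0.003]
ft_force: [0.7, -0.4, -0.2]
grip_width: 0.94
grip_force: 0.0
```

```bash
python3 -c "
from h import *
from bench import imaging
go([.4035,-.2873,.06],Rdown(.166))
a,b=378,178
d=imaging.get_image('side')
cv2.imwrite('pics/cap.png',cv2.resize(d['img'][b-45:b+45,a-60:a+60],(800,600),interpolation=2))
"
```

```text
t 9.82 pos [ 0.3983 -0.2932  0.1139] F [ 0.7 -0.4 -0.2] w 0.94 yaw 8.7
 shift now cm [ 0.6  -0.55  5.38]  turn [ 0.008 -0.001 -0.014]  shift after turn [ 0.61 -0.5   5.39]
```

View pics/cap.png

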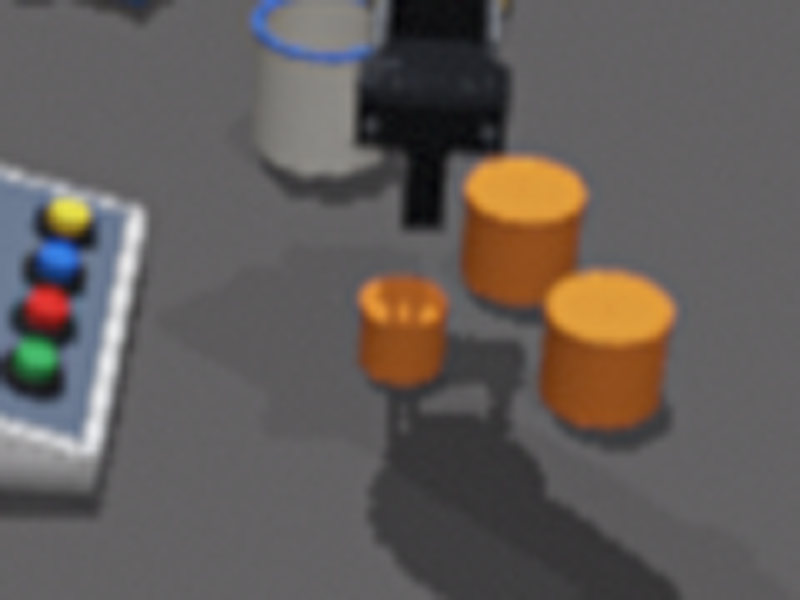

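The side crop shows the small cap at about (402,330) in the crop, with the gripper's shadow on its top. The open fingers are just above and behind it, and the two large caps are clear. I correct 6 mm / −5 mm and descend.

Emit:
jog_arm(rows="0.6 -0.5 1.5 0.008 0 -0.014 -1;0 0 2 0 0 0 -1;0 0 0 0 0 0 -1")

```text
time: 10.25
position: [0.4058, -0.2813, 0.0765]
tool_rot: [-3.122, -0.276, 0.006]
ft_force: [-0.5, -0.8, 0.7]
grip_width: 0.998
grip_force: 0.0
```

```bash
python3 -c "
from h import *
go([.4035,-.2873,.006],Rdown(.166))"
```

```text
t 10.25 pos [ 0.4058 -0.2813  0.0765] F [-0.5 -0.8  0.7] w 0.998 yaw 10.1
 shift now cm [-0.31  0.6   7.05]  turn [-0.007  0.003  0.01 ]  shift after turn [-0.33  0.56  7.05]
```

Emit:
jog_arm(rows="-0.3 0.6 1 0 0 0 -1;0 0 0 0 0 0 -1;0 0 0 0 0 0 -1")

```text
time: 10.62
position: [0.4043, -0.2899, 0.0682]
tool_rot: [-3.126, -0.272, 0.003]
ft_force: [0.6, -0.7, 0.5]
grip_width: 1.001
grip_force: 0.0
```

```bash
python3 -c "
from h import *
go([.4035,-.2873,.006],Rdown(.166))"
```

```text
t 10.62 pos [ 0.4043 -0.2899  0.0682] F [ 0.6 -0.7  0.5] w 1.001 yaw 9.9
 shift now cm [-0.02 -0.24  6.22]  turn [-0.004  0.001  0.007]  shift after turn [-0.03 -0.27  6.22]
```

Along x it is within 1 mm, and along y the fingers will centre.

Emit:
jog_arm(rows="0 -0.2 2.5 0 0 0 -1;0 0 2.5 0 0 0 -1;0 0 0.8 0 0 0 -1;0 0 0 0 0 0 -1;0 0 0 0 0 0 -1")

```text
time: 11.25
position: [0.4043, -0.288, 0.0109]
tool_rot: [-3.127, -0.272, 0.002]
ft_force: [0.2, 0.1, 0.3]
grip_width: 0.998
grip_force: 0.0
```

```bash
python3 -c "
from h import *
go([.4035,-.2873,.006],Rdown(.166))"
```

```text
t 11.25 pos [ 0.4043 -0.288   0.0109] F [0.2 0.1 0.3] w 0.998 yaw 9.9
 shift now cm [-0.06 -0.08  0.49]  turn [-0.003  0.001  0.008]  shift after turn [-0.07 -0.08  0.49]
```

Emit:
jog_arm(rows="-0.05 -0.1 0.4 0 0 0 0;0 0 0 0 0 0 0.2;0 0 0 0 0 0 0.5;0 0 0 0 0 0 1;0 0 0 0 0 0 1", force=45)

```text
time: 11.88
position: [0.4029, -0.2866, 0.0059]
tool_rot: [-3.126, -0.272, 0.004]
ft_force: [0.5, -0.5, -0.3]
grip_width: 0.537
grip_force: 45.0
```

Emit:
jog_arm(rows="0 0 0 0 0 0 1;0 0 0 0 0 0 1;0 0 0 0 0 0 1")

```text
time: 12.25
position: [0.4029, -0.2866, 0.0059]
tool_rot: [-3.126, -0.272, 0.004]
ft_force: [0.1, 0.4, 0.1]
grip_width: 0.538
grip_force: 45.0
```

Emit:
jog_arm(rows="0 0 -4 0 0 0 1;0 0 -6 0 0 0 1;0 0 -6 0 0 0 1;0 0 -6 0 0 0 1;0 0 -3 0 0 0 1")

```text
time: 12.88
position: [0.4045, -0.2881, 0.2597]
tool_rot: [-3.129, -0.273, -0.002]
ft_force: [0.2, -0.8, -1.5]
grip_width: 0.534
grip_force: 45.0
```

```bash
python3 -c "
from h import *
go([.585,.2095,.24],Rdown(.172))"
```

```text
t 12.88 pos [ 0.4045 -0.2881  0.2597] F [ 0.2 -0.8 -1.5] w 0.534 yaw 10.0
 shift now cm [ 26.38 -45.89   2.01]  turn [-0.    -0.001  0.002]  shift after turn [ 26.3  -45.94   1.97]
```

Emit:
jog_arm(rows="2.6 -4.5 0 0 0 0 1;2.6 -4.5 0 0 0 0 1;2.6 -4.5 0 0 0 0 1;2.6 -4.5 0 0 0 0 1;2.6 -4.5 0 0 0 0 1")

```text
time: 13.5
position: [0.4928, -0.0419, 0.2566]
tool_rot: [-3.126, -0.272, 0.003]
ft_force: [1.5, -0.9, 0.3]
grip_width: 0.538
grip_force: 45.0
```

Emit:
jog_arm(rows="2.6 -4.5 0 0 0 0 1;2.6 -4.5 0 0 0 0 1;2.6 -4.5 0 0 0 0 1;2.6 -4.5 0 0 0 0 1;2.6 -4.5 0 0 0 0 1")

```text
time: 14.12
position: [0.5823, 0.2018, 0.2571]
tool_rot: [-3.126, -0.271, 0.004]
ft_force: [0.6, 0.2, -0.1]
grip_width: 0.531
grip_force: 45.0
```

Emit:
jog_arm(rows="0 0 0 0 0 0 1;0 0 0 0 0 0 1;0 0 0 0 0 0 1")

```text
time: 14.5
position: [0.582, 0.1986, 0.2572]
tool_rot: [-3.127, -0.268, 0.004]
ft_force: [-0.0, 0.5, -0.0]
grip_width: 0.539
grip_force: 45.0
```

```bash
python3 -c "
from h import *
from bench import imaging
go([.585,.2095,.24],Rdown(.172))
d=imaging.get_image('side');np.save('pics/side3.npy',d,allow_pickle=True)
a,b=280,220
cv2.imwrite('pics/over.png',cv2.resize(d['img'][b-60:b+45,a-70:a+70],(800,600),interpolation=2))
"
```

```text
t 14.5 pos [0.582  0.1986 0.2572] F [-0.   0.5 -0. ] w 0.539 yaw 9.8
 shift now cm [ 0.48 -1.02  1.73]  turn [-0.003  0.002 -0.001]  shift after turn [ 0.48 -1.02  1.72]
```

View pics/over.png

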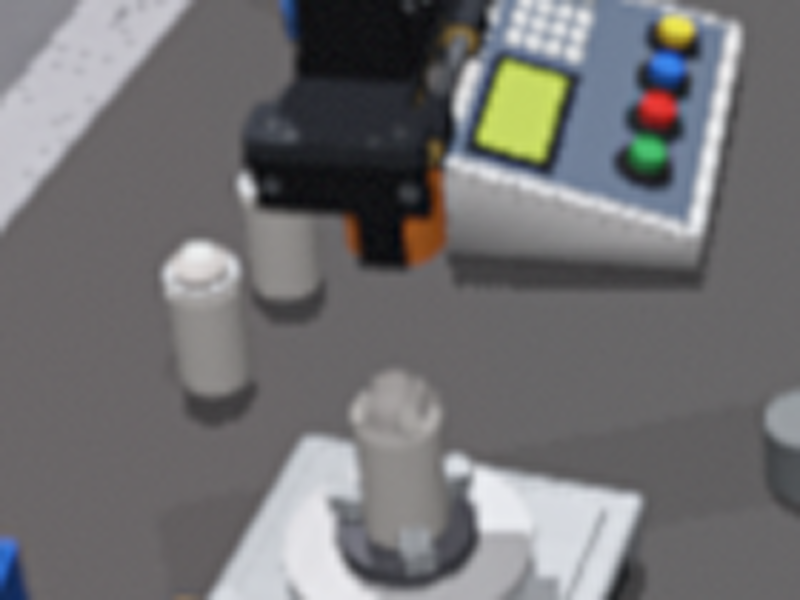

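The side crop shows the cap held level between the fingers, at about crop (395,220), with the bottle neck top at about (397,378). I check by projection whether the cap lies on the tool axis.

```bash
python3 -c "
from h import *
d=load('pics/side3.npy')
f=lambda X:(proj(d,X)-[210,160])*[800/140,600/105]
print('cap bottom if on axis',f([.582,.1986,.2513]),'cap mid',f([.582,.1986,.2713]))
print('bottle tip',f([.585,.2095,.175]),'shoulder',f([.585,.2095,.154]))
h=cv2.cvtColor(d['img'],cv2.COLOR_BGR2HSV);m=cv2.inRange(h,(5,150,60),(20,255,255))[185:210,262:292]
ys,xs=np.nonzero(m);print('orange cols',(xs.min()+262-210)*5.714,(xs.max()+263-210)*5.714)
"
```

```text
cap bottom if on axis [396.65808936 240.23356217] cap mid [393.38288393 204.84720535]
bottle tip [394.29949589 381.90502657] shoulder [397.60306824 415.56496447]
orange cols 348.55400000000003 445.692
```

Emit:
jog_arm(rows="0.45 -1 1.5 0 0 0 1;0 0 2.5 0 0 0 1;0 0 1 0 0 0 1;0 0 0 0 0 0 1;0 0 0 0 0 0 1")

```text
time: 15.18
position: [0.5848, 0.2116, 0.2081]
tool_rot: [-3.125, -0.272, 0.002]
ft_force: [0.6, 0.4, -0.1]
grip_width: 0.532
grip_force: 45.0
```

```bash
python3 -c "
from h import *
go([.585,.2095,.173],Rdown(.172))"
```

```text
t 15.18 pos [0.5848 0.2116 0.2081] F [ 0.6  0.4 -0.1] w 0.532 yaw 9.9
 shift now cm [-0.01  0.23  3.51]  turn [-0.005  0.001  0.001]  shift after turn [-0.02  0.22  3.51]
```

Emit:
jog_arm(rows="0 0.15 1.5 -0.004 0 0 1;0 0 0.7 0 0 0 1;0 0 0.7 0 0 0 1;0 0 0.4 0 0 0 1;0 0 0 0 0 0 1")

```text
time: 15.8
position: [0.5844, 0.21, 0.174]
tool_rot: [-3.13, -0.273, 0.004]
ft_force: [0.7, -0.3, 0.4]
grip_width: 0.539
grip_force: 45.0
```

Emit:
jog_arm(rows="0 0 0.3 0 0 0 1;0 0 0 0 0 0 1;0 0 0 0 0 0 1")

```text
time: 16.18
position: [0.5848, 0.2103, 0.1716]
tool_rot: [-3.129, -0.273, 0.002]
ft_force: [0.5, 0.4, -0.4]
grip_width: 0.535
grip_force: 45.0
```

Emit:
jog_arm(rows="0 0 0.2 0 0 0 1;0 0 0 0 0 0 1;0 0 0.2 0 0 0 1;0 0 0 0 0 0 1;0 0 0 0 0 0 1")

```text
time: 16.8
position: [0.5852, 0.2107, 0.1683]
tool_rot: [-3.129, -0.273, -0.0]
ft_force: [2.6, 1.7, 5.1]
grip_width: 0.532
grip_force: 45.0
```

Emit:
jog_arm(rows="0 0 0.2 0 0 0 1;0 0 0 0 0 0 1;0 0 0 0 0 0 1")

```text
time: 17.18
position: [0.5854, 0.2108, 0.1669]
tool_rot: [-3.129, -0.273, -0.001]
ft_force: [0.4, 1.5, 7.0]
grip_width: 0.534
grip_force: 45.0
```

Emit:
jog_arm(rows="0 0 0.1 0 0 0 1;0 0 0 0 0 0 1;0 0 0 0 0 0 1")

```text
time: 17.55
position: [0.5855, 0.2108, 0.1663]
tool_rot: [-3.129, -0.273, -0.002]
ft_force: [0.3, 1.0, 9.9]
grip_width: 0.534
grip_force: 45.0
```

Emit:
jog_arm(rows="0 0 0.1 0 0 0 1;0 0 0 0 0 0 1;0 0 0.1 0 0 0 1;0 0 0 0 0 0 1;0 0 0 0 0 0 1")

```text
time: 18.18
position: [0.5856, 0.2107, 0.1648]
tool_rot: [-3.129, -0.273, -0.002]
ft_force: [-0.4, 0.3, 10.7]
grip_width: 0.538
grip_force: 45.0
```

Emit:
jog_arm(rows="0 0 0.1 0 0 0 1;0 0 0 0 0 0 1;0 0 0 0 0 0 1")

```text
time: 18.55
position: [0.5857, 0.2108, 0.164]
tool_rot: [-3.129, -0.272, -0.003]
ft_force: [-0.4, 0.3, 13.0]
grip_width: 0.534
grip_force: 45.0
```

Emit:
jog_arm(rows="0 0 0.1 0 0 0 1;0 0 0 0 0 0 1;0 0 0 0 0 0 1")

```text
time: 18.92
position: [0.5858, 0.2109, 0.1632]
tool_rot: [-3.129, -0.273, -0.003]
ft_force: [0.1, -0.0, 13.8]
grip_width: 0.537
grip_force: 45.0
```

Emit:
jog_arm(rows="0 0 0.1 0 0 0 1;0 0 0 0 0 0 1;0 0 0 0 0 0 1")

```text
time: 19.3
position: [0.5859, 0.2109, 0.1624]
tool_rot: [-3.129, -0.272, -0.004]
ft_force: [0.2, 0.9, 13.8]
grip_width: 0.534
grip_force: 45.0
```

Emit:
jog_arm(rows="0 0 0.1 0 0 0 1;0 0 0 0 0 0 1;0 0 0 0 0 0 1")

```text
time: 19.68
position: [0.5853, 0.2106, 0.1588]
tool_rot: [-3.128, -0.272, -0.0]
ft_force: [3.8, 2.9, 3.6]
grip_width: 0.536
grip_force: 45.0
```

Emit:
jog_arm(rows="0 0 0.1 0 0 0 1;0 0 0 0 0 0 1;0 0 0 0 0 0 1")

```text
time: 20.05
position: [0.5853, 0.2106, 0.1581]
tool_rot: [-3.129, -0.272, -0.0]
ft_force: [3.1, 2.3, 5.6]
grip_width: 0.535
grip_force: 45.0
```

It snapped: the force dropped from about 14 N to 4 N. Now I build up to 15 N against the shoulder.

Emit:
jog_arm(rows="0 0 0.15 0 0 0 1;0 0 0 0 0 0 1;0 0 0.15 0 0 0 1;0 0 0 0 0 0 1;0 0 0 0 0 0 1")

```text
time: 20.68
position: [0.5854, 0.2106, 0.1562]
tool_rot: [-3.129, -0.272, -0.001]
ft_force: [2.1, 1.5, 11.8]
grip_width: 0.535
grip_force: 45.0
```

Emit:
jog_arm(rows="0 0 0.1 0 0 0 1;0 0 0 0 0 0 1;0 0 0 0 0 0 1")

```text
time: 21.05
position: [0.5854, 0.2106, 0.1556]
tool_rot: [-3.129, -0.272, -0.001]
ft_force: [0.4, 0.8, 13.6]
grip_width: 0.54
grip_force: 45.0
```

Emit:
jog_arm(rows="0 0 0.08 0 0 0 1;0 0 0 0 0 0 1;0 0 0 0 0 0 1;0 0 0 0 0 0 1;0 0 0 0 0 0 1")

```text
time: 21.68
position: [0.5854, 0.2106, 0.1551]
tool_rot: [-3.129, -0.272, -0.001]
ft_force: [0.2, 1.1, 15.4]
grip_width: 0.538
grip_force: 45.0
```

```bash
python3 -c "
from h import *
from bench import imaging,ctrl
F=[]
for i in range(6):
    d=imaging.get_image('side');F.append(ctrl.get_state()['ft_force'])
print(np.round(np.mean(F,0),2),np.round(np.array(F)[:,2],1),ctrl.get_state()['position'])
a,b=280,225
cv2.imwrite('pics/end.png',cv2.resize(d['img'][b-60:b+45,a-70:a+70],(800,600),interpolation=2))
"
```

```text
[-0.29  0.57 14.39] [14.5 14.2 14.8 13.8 14.6 14.4] [0.58538614 0.21058372 0.15507412]
```

View pics/end.png

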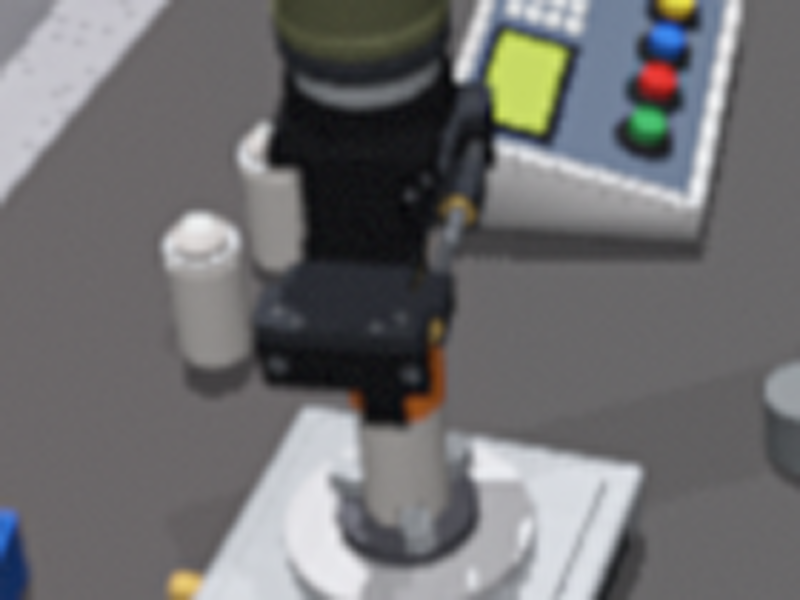

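The cap sits straight on the bottle, with its lower edge at about crop y 415 on the shoulder. The height matches "home" minus the table's sink. The mean force is 14.4 N, so I make one small nudge and hand in.

Emit:
jog_arm(rows="0 0 0.02 0 0 0 1;0 0 0 0 0 0 1;0 0 0 0 0 0 1;0 0 0 0 0 0 1")

```text
time: 22.48
position: [0.5854, 0.2106, 0.1549]
tool_rot: [-3.129, -0.272, -0.001]
ft_force: [-0.2, 0.2, 14.6]
grip_width: 0.533
grip_force: 45.0
```

```bash
python3 -c "
from bench import ctrl,ticket
print(ctrl.get_state()['ft_force']);print(ticket.close_job())"
```

```text
[-0.15880988  0.16908264 14.55659021]
the job is handed in; nothing more can be done
None
```

The job is handed in at about 22.5 s: blue, yellow and green keys were pressed fully in that order without touching red, and the orange cap snapped home on the bottle, with the gripper still holding it down at about 14.6 N.

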